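# Set the limit marker of a hand press to the work

### The arm

A 6-joint arm with a two-finger parallel gripper is mounted at the origin on the work surface. World frame = base frame: x ahead of the robot, y to its left, z up, the work surface at z = 0. Lengths are in m, angles in rad, forces in N, time in s.
With the tool pointing down it reaches from about 0.275 to 0.875 m from the base axis. Payload 12.5 kg.
Tool frame: the origin (TCP) lies on the centre line of the jaws, within the pads' length; the fingertips stand 8 mm ahead of it and the grasp point (between the pads) lies 11 mm behind it; z points along the fingers, y is the line along which they close (so a half turn about z gives the same grasp; the last joint's range is limited). The gripper opens to 85 mm and grips with 20 to 120 N. Pads are 22 mm wide; open, the fingers measure 114 mm over their backs; the gripper's body (76 mm by 85 mm) begins 54 mm behind the grasp point. The pads swing forward as they close: fully open they stand 13 mm farther back than shut.
Start: joints at [-1.273, 0.351, 1.652, -0, 1.139, -0.085], TCP at [0.205, -0.51, 0.239] pointing down, gripper open.
Joint ranges: [-2.75, 2.75], [-0.79, 2.1], [0.01, 2.65], [-1.57, 4.71], [0.07, 3.14], [-2.87, 2.87]. Speed limits (rad/s): [2.22, 2.22, 2.79, 3.14, 3.14, 3.14].

### API

Orientations are given as a rotation vector (axis times angle).
In Python, from bench import * gives the robot as it stands. The module is installed in compiled form; this text tells all that it offers. Calls block until the motion is done:
- movep(position, orientation): joint-space move of the TCP to a pose.
- line_to(position, attitude=None, feed=0.15, force_limit=None): straight line of the TCP; attitude=None keeps the orientation; feed is the mean speed in m/s. With force_limit (N) it stops when the force on the tool has changed by that much, and returns True; else False.
- move_j(angles): joint-space move.
- move_gripper(opening): opening from 0.0 (shut) to 1.0 (fully open); the grip force is fixed at half the most; returns when the fingers have stopped.
- hold(seconds).
- ik(position, orientation): joint angles nearest the present ones, or None.
- get_obs(): the state.
- snapshot(name): name is "scene" or "top" or "wrist"; returns a dict with "image" (480x640x3 uint8, red, green, blue), "fx", "fy", "cx", "cy" (pixels), "k1" (the pictures are not rectified: a ray, as slopes to the right and down, at radius r is drawn at 1 + k1 r^2 times it, then the intrinsics apply), "eye" and "orientation" of the camera in the world; the wrist camera has in their place "T_tool_cam" (4x4, takes a point from camera to tool coordinates, whose origin is the TCP and whose axes are the flange's). Camera axes: x right, y up, looking along -z (the intrinsics and any distortion apply to the point x, -y, -z); pixel columns grow to the right and rows downward; lengths in m; the calibration is good to about 2 mm. A picture is of the moment at which its call begins: read the wrist's pose just before it. There is no depth.
A pose or a line that the arm cannot do raises IKError and nothing moves.
- hand_in(): hands the job in; it is judged then, once.
Trained networks look in the newest picture that a camera, given by its name, has taken for a name from the list of things; names that differ only in an ending like _2 or _b are one class to them, and where a whole thing is asked for, a point or a joint stands for the part that bears it (a point fixed in the world has none). Each returns a list of dicts, best first, with "conf" (0 to 1); they miss things now and then, are a little off and sometimes report something else, mostly with a low value. They report only what shows in the picture. A call takes as long as a camera call.
- boxes_of(camera, target): "box" ([left, top, right, bottom] in pixels, round what is visible of it).
- regions_of(camera, target): "mask" (480x640 bool, what is visible of it) and "box" ([left, top, right, bottom] in pixels, round what is visible of it).
The state is a dict: "time_s": time; "joint_pos": joint angles; "joint_velocities": joint speeds; "effort": joint torques, N m; "tool_pos": TCP position; "orientation": TCP orientation; "ft_force": force on the tool from outside, world axes, zero at the start; "wrist_torque": the same for the moment, N m; "finger_gap": opening from 0.0 (shut) to 1.0 (fully open); "grasp_force": force on a finger pad.
Only numpy, scipy, OpenCV 4.12 (cv2) and the standard library are available. Lean on these libraries where they do the work, as an engineer would, in place of code of your own. Each camera call takes 0.05 s, during which the arm holds its last target. There are 200 camera calls.

### The job

Set the green hand press up for this batch of rivets: turn the red tell-tale on its dial back to its zero stop, then bring the lever down until it firms up on the rivet, without leaning on it so hard that the rivet is crushed, and let the lever all the way back up. Then bring the yellow limit marker on the rim of the dial round to where the tell-tale has stopped, and turn the tell-tale back to zero once more so that it is ready to watch the batch, leaving the marker at the reading. Do not disturb the jar, tin, mallet and tray around the press.

Things in the scene. Friction and masses are not known exactly. Their poses are not given: they have to be found in the camera images.
- press: dark green cast-iron bench hand press, bolted down. Base 220 x 130 mm; 261 mm high over the red knob. Origin: centre of the base's underside; x points from its open front (ram side) to the column at the back, y to the press's left, z up. The head (185 x 70 mm, top 195 mm above the bench) carries the dial on its rear part and the hand lever on its right (-y) flank.
- lever_axis (a point): the horizontal axis of the hand lever, in the lever's own plane, 155 mm above the bench. The lever turns about the press's y axis and sticks out towards the press's front (-x of the press).
- lever_grip (a point): a point on the axis of the lever's black rubber grip, 140 mm from lever_axis along the lever. The grip is 28 mm thick and runs from 100 to 178 mm from the lever's axis; its end is free and it can be pushed down from above. It moves with the lever.
- lever (a joint): rad: 0 = up against its rest, 35 degrees above level; grows as it is pressed down; 0.61 level, 1.0 end. A spring lifts it when let go. Free travel takes 2 to 8 N at the grip; once the ram meets the rivet (at 0.35 to 0.80 rad, differs each time) the push climbs by about 2.4 N per mm that the grip goes on down. 10 to 20 N is a firm press; at about 45 N the rivet is crushed.
- ram_foot (a point): centre of the lower face of the 16 mm round set on the ram's lower end; 92 mm above the bench with the lever up, and goes straight down 20 mm per rad of the lever.
- rivet_head (a point): top of the brass rivet (13 mm head) that stands in the anvil post straight below the ram's foot; 76 to 85 mm above the bench, because the post has been clamped at some height. Not to be handled.
- dial_centre (a point): centre of the face-up dial on top of the press, at its white face, 217 mm above the bench. Face 120 mm, black case 132 mm across. Ticks each 0.2 rad; the zero mark, a long tick, is turned 165 degrees counter-clockwise (from above) from the press's x axis; readings grow clockwise. The thin black live hand simply follows the lever.
- tell_tale (a joint): reading of the red tell-tale (peak pointer), rad: 0 = against its stop at the zero mark, grows clockwise seen from above, to 1.75. The lever carries it along as it goes down: it reads at least 1.75 x the lever's angle, and stays behind by friction when the lever returns, showing the farthest travel. At the start it shows an old reading.
- reset_knob (a point): centre of the tell-tale's red reset knob, on the dial's axis, 33 mm above the face: a bar 40 mm long (along the pointer), 12 mm wide, 22 mm high (22 to 44 mm above the face) that turns with the pointer. Its x axis points along the pointer. Counter-clockwise from above brings the tell-tale to zero; takes about 0.03 N m.
- tell_tale_tip (a point): tip of the red pointer, 50 mm from the dial's axis, 5 mm above the face; its x axis points outward along the pointer.
- marker (a joint): position of the yellow limit marker, rad, on the same scale, zero and sense as tell_tale (equal values = marker straight outside the pointer's tip); 0 to 2.3. Slides round the rim with light friction (about 1 N at the tab) and stays where left. It starts beyond every reading the press can give here.
- marker_tab (a point): centre of the graspable upper part of the yellow marker tab, 69 mm from the dial's axis and 10 mm above the face. The tab measures 18 mm radially, 12 mm along the rim, and its top is 20 mm above the face. Its x axis points radially outward, y along the rim.
- dye_jar: loose amber jar with a black lid, 64 mm across, 75 mm high; origin at the centre of its underside. Leave alone.
- brush_tin: loose mustard-yellow tin with brushes, 72 mm across, tin 70 mm and brushes 140 mm high; origin at the centre of its underside. Leave alone.
- mallet: loose mallet lying on its side, wooden handle along x, white head 50 mm thick and 85 mm long at +x 115 mm; origin on the bench below the handle's middle. Leave alone.
- rivet_tray: red four-compartment tray with rivets, 185 x 95 x 40 mm; origin at the centre of its underside. Leave alone.

How it is judged:
By the outcome, as a careful person would: the job done as asked, in the order asked, and still so for the second after the job is handed in, with the robot touching nothing.
It also fails if it takes over 69 s, if anything falls off the work surface, if the arm or the gripper's body presses on something with over 40 N, if the wrist force passes 120 N, or if a joint passes its speed limit or range.

## Working session

There is one attempt and no reset: what is moved stays moved. The work goes in short steps, each a Python script; the robot and the scene stay as the last script left them, time stands still between calls to the robot, and variables do not carry over. Pictures are saved under pics/ and viewed, at most 10 in all, crops included, and the job is handed in when it is done.

```bash
mkdir -p pics; ls; python3 - <<'E'
from bench import *
import cv2
for n in ["scene","top"]:
    s=snapshot(n); cv2.imwrite(f"pics/{n}0.png",s["image"][:,:,::-1])
    print(n,{k:s[k] for k in s if k!="image"})
    for t in ["press","dial_centre","reset_knob","tell_tale_tip","marker_tab","lever_grip","dye_jar","brush_tin","mallet","rivet_tray"]:
        b=boxes_of(n,t); print(t,[(x["box"],round(x["conf"],2)) for x in b[:2]])
print(get_obs())
E
```

```text
pics
scene {'fx': 525.0007934123096, 'fy': 525.0007934123096, 'cx': 315.2715680478456, 'cy': 239.23221191596863, 'k1': -0.039780856438984574, 'eye': array([0.94944301, 0.558852  , 1.05084542]), 'orientation': array([0.27312867, 0.83368046, 2.40498485])}
press [([220.9, 192.2, 363.8, 349.7], 0.91)]
dial_centre [([225.8, 193.8, 362.4, 351.6], 0.83)]
reset_knob [([311.6, 240.2, 335.7, 263.0], 0.49)]
tell_tale_tip [([312.3, 237.2, 336.4, 265.4], 0.54)]
marker_tab [([220.9, 195.5, 362.8, 349.2], 0.37)]
lever_grip [([227.1, 194.7, 282.1, 274.3], 0.69)]
dye_jar [([350.2, 245.0, 373.6, 280.1], 0.83)]
brush_tin [([241.8, 337.6, 280.5, 383.9], 0.78)]
mallet [([250.6, 148.1, 346.1, 202.9], 0.86), ([312.1, 238.0, 335.7, 264.4], 0.39)]
rivet_tray [([310.2, 324.5, 404.8, 414.4], 0.79)]
top {'fx': 486.09491244830474, 'fy': 486.09491244830474, 'cx': 316.45701378573733, 'cy': 246.77974753456442, 'k1': -0.03738272932422156, 'eye': array([0.51720729, 0.00673523, 1.19967066]), 'orientation': array([ 0.04566503, -0.01549049, -1.58254285])}
press [([262.5, 181.9, 404.3, 265.4], 0.57)]
dial_centre [([262.5
[... 388 characters left out ...]
]
{'time_s': 1.1, 'joint_pos': array([-1.27258370e+00,  3.50719537e-01,  1.65179772e+00,  1.75146916e-05,
        1.13909812e+00, -8.46125336e-02]), 'joint_velocities': array([ 0.00027185,  0.00036078,  0.00018854, -0.0009359 ,  0.00019895,
       -0.00041734]), 'effort': array([ 9.18988371e-04, -5.06024158e+01, -2.91639823e+01, -1.02728545e-04,
        6.28438538e-04, -1.67564684e-05]), 'tool_pos': array([ 0.20546587, -0.51016661,  0.23927972]), 'orientation': array([-3.08419445e+00, -5.97659098e-01, -2.10411724e-05]), 'ft_force': array([0.18364976, 0.18513342, 0.46254509]), 'wrist_torque': array([ 0.03898236, -0.02857629,  0.00678415]), 'grasp_force': 0.0, 'finger_gap': 0.9983896762915122}
```

View pics/top0.png

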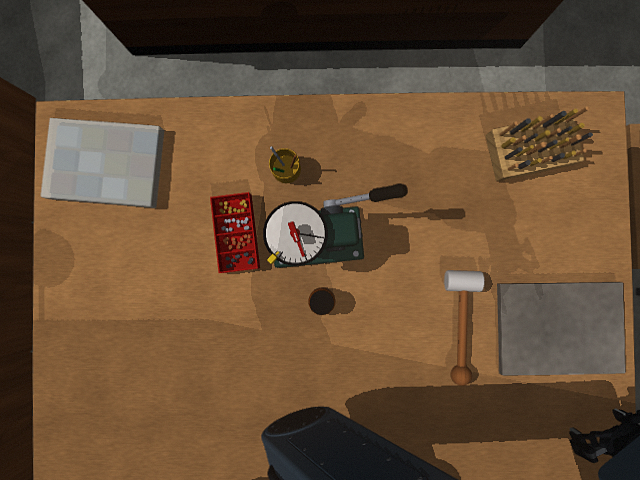

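View pics/scene0.png

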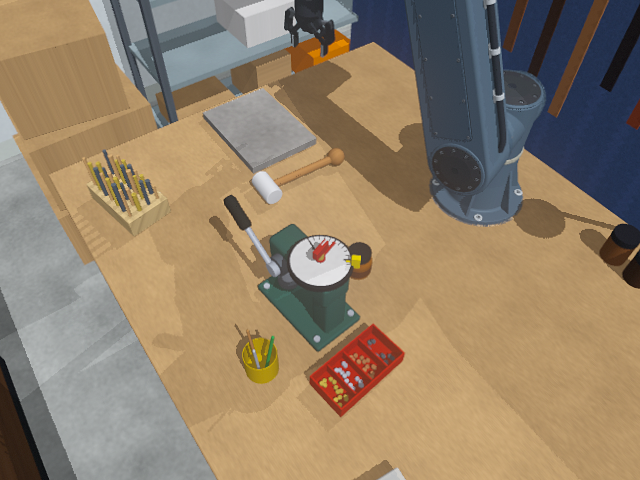

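Top view: dial at about (295,233), yellow tab at (271,259), red knob/pointer up-left to (291,222), lever grip at (390,192), press front toward image right. Now I locate these and go above for a close look.

```bash
cat > h.py <<'E'
from bench import *
import numpy as np, cv2
from scipy.spatial.transform import Rotation as R
def down(a): return (R.from_euler('z',a)*R.from_euler('x',np.pi)).as_rotvec()
def snap(n):
    o=get_obs(); s=snapshot(n)
    if n=="wrist":
        T=np.eye(4); T[:3,:3]=R.from_rotvec(o["orientation"]).as_matrix(); T[:3,3]=o["tool_pos"]
        T=T@s["T_tool_cam"]; s["M"],s["eye"]=T[:3,:3],T[:3,3]
    else: s["M"]=R.from_rotvec(s["orientation"]).as_matrix()
    s["K"]=np.array([[s["fx"],0,s["cx"]],[0,s["fy"],s["cy"]],[0,0,1]]); s["D"]=np.array([s["k1"],0,0,0])
    return s
def world(s,px,z):
    u=cv2.undistortPoints(np.array(px,float).reshape(-1,1,2),s["K"],s["D"])[:,0]
    d=np.c_[u[:,0],-u[:,1],-np.ones(len(u))]@s["M"].T
    return s["eye"]+d*((z-s["eye"][2])/d[:,2])[:,None]
def pix(s,P):
    q=(np.atleast_2d(P)-s["eye"])@s["M"]*[1,-1,-1]
    return cv2.projectPoints(q,np.zeros(3),np.zeros(3),s["K"],s["D"])[0][:,0]
def hsvmask(s,c):
    h=cv2.cvtColor(s["image"],cv2.COLOR_RGB2HSV)
    H,S,V=h[...,0].astype(int),h[...,1],h[...,2]
    if c=="red": return ((H<6)|(H>174))&(S>150)&(V>80)
    if c=="yellow": return (H>24)&(H<33)&(S>170)&(V>120)
    if c=="white": return (S<60)&(V>140)
def near(s,m,P,r):
    "pixels of mask within r of P when seen at P's height"
    v,u=np.nonzero(m); W=world(s,np.c_[u,v],P[2]); return W[np.hypot(*(W-P)[:,:2].T)<r]
E
python3 - <<'E'
from h import *
s=snap("top")
print(world(s,[[295,233]],.217))
P=world(s,[[295,233]],.217)[0]
W=near(s,hsvmask(s,"white"),P,.075)
c,r=cv2.minEnclosingCircle(W[:,:2].astype(np.float32)); print("face",c,r,len(W))
P[:2]=c
Y=near(s,hsvmask(s,"yellow"),P+[0,0,.02],.095); print("tab",Y.mean(0),len(Y))
for t in ["lever_grip","dye_jar","brush_tin"]:
    b=boxes_of("top",t)[0]["box"]; print(t,world(s,[[b[0],b[1]],[b[2],b[3]]],.235 if t=="lever_grip" else .07))
Z=snap("scene"); print("scene proj",pix(Z,P))
o=get_obs(); line_to(o["tool_pos"]+[0,0,.2])
a=np.pi/2
for h in (.44,.42):
    for a in (0,np.pi/2,-np.pi/2,np.pi):
        j=ik([P[0],P[1],h],down(a)); print(h,a,j)
movep([P[0]-.03,P[1],.44],down(0))
s=snap("wrist"); cv2.imwrite("pics/w0.png",s["image"][:,:,::-1]); print(s["eye"],s["M"].round(2),pix(s,P)); print(get_obs()["time_s"])
E
```

```text
[[0.58403823 0.06854948 0.217     ]]
face (0.5846712589263916, 0.06915175169706345) 0.05988645181059837 2082
tab [0.53198603 0.11947013 0.237     ] 6
lever_grip [[ 0.68485982  0.0166279   0.235     ]
 [ 0.63070599 -0.16072178  0.235     ]]
dye_jar [[ 0.45983528  0.05196958  0.07      ]
 [ 0.40002217 -0.01334631  0.07      ]]
brush_tin [[0.79968446 0.12862656 0.07      ]
 [0.70822185 0.05677347 0.07      ]]
scene proj [[319.83487831 258.6956078 ]]
0.44 0 [ 3.86639536e-02  3.08575604e-01  1.22887978e+00 -4.44089210e-16
  1.60413727e+00  1.60946028e+00]
0.44 1.5707963267948966 [ 3.86639536e-02  3.08575604e-01  1.22887978e+00 -4.44089210e-16
  1.60413727e+00  3.86639536e-02]
0.44 -1.5707963267948966 None
0.44 3.141592653589793 [ 0.03866395  0.3085756   1.22887978  0.          1.60413727 -1.53213237]
0.42 0 [ 3.86639536e-02  3.12010202e-01  1.26992137e+00 -4.44089210e-16
  1.55966109e+00  1.60946028e+00]
0.42 1.5707963267948966 [ 3.86639536e-02  3.12010202e-01  1.26992137e+00 -4.44089210e-16
  1.55966109e+00  3.86639536e-02]
0.42 -1.5707963267948966 None
0.42 3.141592653589793 [ 0.03866395  0.3120102   1.26992137  0.          1.55966109 -1.53213237]
[0.62962368 0.0687115  0.57412494] [[-0.    0.96  0.3 ]
 [-1.   -0.   -0.  ]
 [-0.   -0.3   0.96]] [[320.88908929 160.45718815]]
5.2917
```

View pics/w0.png

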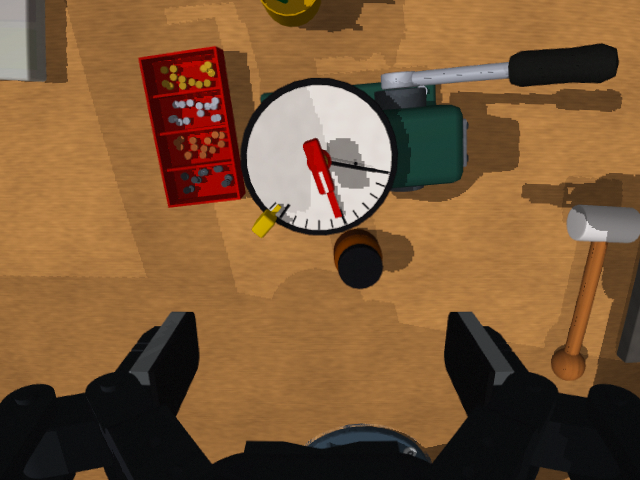

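Wrist view: dial centre (320,157), red tip (340,217), i.e. an old reading of about 1.0. Yellow tab at (265,220), zero mark and live hand at (388,172), lever grip at (565,65). Next: refine, then grip the knob and zero it.

```bash
cat >> h.py <<'E'
import json
ang=lambda v: np.arctan2(v[...,1],v[...,0])
def look(C):
    "wrist picture -> dial centre, pointer angle, tab angle & radius, zero angle"
    s=snap("wrist")
    W=near(s,hsvmask(s,"white"),C,.075); c,r=cv2.minEnclosingCircle(W[:,:2].astype(np.float32)); c=np.array(c)
    out=dict(s=s,c=c,r=r)
    m=hsvmask(s,"red"); p=near(s,m,np.array([*c,.222]),.054)[:,:2]-c; p=p[np.hypot(*p.T)>.036]
    out["tip"]=ang(p.mean(0)); out["ntip"]=len(p)
    y=near(s,hsvmask(s,"yellow"),np.array([*c,.237]),.085)[:,:2]-c
    out["tab"]=ang(y.mean(0)); out["tabr"]=np.hypot(*y.mean(0)); out["ntab"]=len(y)
    g=s["image"].max(2)<60; d=near(s,g,np.array([*c,.219]),.053)[:,:2]-c; d=d[np.hypot(*d.T)>.047]
    a=np.rad2deg(ang(d)); out["dark"]=np.histogram(a%360,bins=np.arange(0,361,2))[0]
    return out
E
python3 - <<'E'
from h import *
C=np.array([.5847,.0692,.217])
L=look(C); print({k:L[k] for k in L if k not in("s","dark")}); print("deg",np.rad2deg([L["tip"],L["tab"]])%360)
print([(2*i,int(n)) for i,n in enumerate(L["dark"]) if n>0])
s=L["s"]
for t in ["lever_grip"]:
    q=regions_of("wrist",t)[0]; m=q["mask"]; print(t,q["conf"],q["box"])
    g=m&(s["image"].max(2)<70); v,u=np.nonzero(g)
    uv=np.c_[u,v].astype(float); i0,i1=np.percentile(u,[2,98])
    for i in (i0,i1):
        k=abs(u-i)<6; print(i,v[k].mean(), [world(s,[[i,v[k].mean()]],z)[0].round(4) for z in (.155+.1*np.sin(.611),.155+.178*np.sin(.611))])
E
```

```text
{'c': array([0.58489829, 0.07096744]), 'r': 0.05997398868203163, 'tip': np.float64(-2.800268224313664), 'ntip': 111, 'tab': np.float64(2.3978813131820322), 'tabr': np.float64(0.06613750181110493), 'ntab': 242}
deg [199.55644924 137.38847902]
[(134, 1), (142, 1), (144, 11), (146, 1), (166, 1), (190, 1), (202, 9), (214, 1), (226, 2), (236, 1), (248, 2), (258, 4), (260, 12)]
lever_grip 0.69 [383.0, 44.1, 616.2, 87.9]
510.0 69.30208333333333 [array([ 0.6592, -0.084 ,  0.2124]), array([ 0.6555, -0.0652,  0.2571])]
614.0 61.588235294117645 [array([ 0.6695, -0.1745,  0.2124]), array([ 0.6646, -0.1444,  0.2571])]
```

```bash
cat >> h.py <<'E'
ZERO=np.deg2rad(260.2); DC=np.array([.5849,.0704])
def zero_knob(tip):
    "grip the knob on a pointer at world angle tip, turn CCW to the stop"
    a=(tip+np.pi/2)%np.pi-np.pi/2      # tool x along the pointer
    goal=a+(ZERO-tip)%(2*np.pi)
    movep([*DC,.31],down(a)); move_gripper(.4)
    line_to([*DC,.240],feed=.08); move_gripper(0)
    o=get_obs(); print("gripped",o["finger_gap"]*85,"mm",o["ft_force"].round(1),o["wrist_torque"].round(2),o["time_s"])
    t0=o["wrist_torque"][2]
    movep([*DC,.240],down(goal-.12)); o=get_obs(); print("pre",o["wrist_torque"].round(3),o["ft_force"].round(1),o["time_s"])
    t1=o["wrist_torque"][2]
    for d in np.arange(-.09,.13,.03):
        movep([*DC,.240],down(goal+d)); o=get_obs(); t=o["wrist_torque"][2]; print(round(d,3),round(t,3),round(o["time_s"],2))
        if abs(t-t1)>.15: break
    move_gripper(.4); line_to([*DC,.31],feed=.12); print("done",get_obs()["time_s"])
E
python3 - <<'E'
from h import *
zero_knob(np.deg2rad(199.6))
movep([.555,.0704,.44],down(0))
L=look(np.array([*DC,.217])); print({k:L[k] for k in L if k not in("s","dark")}); print("deg",np.rad2deg([L["tip"],L["tab"]])%360,get_obs()["time_s"])
cv2.imwrite("pics/w1.png",L["s"]["image"][40:280,180:500,::-1])
E
```

```text
gripped 10.60067431812982 mm [-1.   0.4  4.2] [ 0.13  0.24 -0.04] 7.8833
pre [ 0.012  0.117 -0.01 ] [-0.5  0.1  5. ] 8.7833
-0.09 -0.012 9.03
-0.06 -0.001 9.28
-0.03 0.028 9.53
0.0 0.037 9.78
0.03 -0.836 10.03
done 11.1167
{'c': array([0.58493268, 0.07097588]), 'r': 0.06012511998414993, 'tip': np.float64(-1.740149919613217), 'ntip': 121, 'tab': np.float64(2.39821124828582), 'tabr': np.float64(0.0661830261672525), 'ntab': 269}
deg [260.29675389 137.40738291] 12.4583
```

View pics/w1.png

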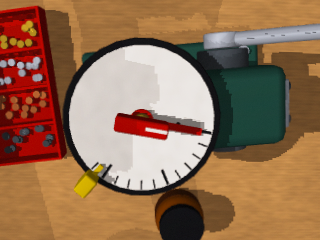

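The tell-tale is at zero, lying over the live hand near crop (205,132). Next, the lever press.

```bash
python3 - <<'E'
from h import *
p=np.array([.6627,-.124])
move_gripper(0)
movep([*p,.30],down(np.deg2rad(5)))
o=get_obs(); f0=o["ft_force"]; print(f0.round(2),o["time_s"])
r=line_to([*p,.232],feed=.06,force_limit=12); o=get_obs(); print(r,o["tool_pos"].round(4),(o["ft_force"]-f0).round(2),o["time_s"])
if not r:
    while o["tool_pos"][2]>.125:
        F=(o["ft_force"]-f0)[2]
        if F>11.5: break
        line_to([*p,o["tool_pos"][2]-(.012 if F<7.5 else .002)],feed=.03,force_limit=max(2.5,14-F)); 
        o=get_obs(); print(o["tool_pos"][2].round(4),(o["ft_force"]-f0).round(2),round(o["time_s"],2))
E
```

```text
[-0.13  0.38 -0.87] 13.9083
False [ 0.6627 -0.1239  0.2322] [ 0.28 -0.27  4.63] 15.1917
0.2204 [ 0.6  -1.07  4.83] 15.73
0.2087 [ 0.43 -1.45  5.8 ] 16.27
0.1971 [ 0.24 -2.21  5.55] 16.82
0.1857 [ 0.19 -3.45  6.99] 17.35
0.1744 [ 0.31 -5.14  7.63] 17.88
0.1732 [ 0.16 -5.26  7.59] 18.13
0.1719 [ 0.76 -5.67  7.06] 18.38
0.1611 [-0.87 -6.36  9.95] 18.91
0.1604 [-0.95 -6.17 11.04] 19.16
0.1598 [-1.71 -7.67 11.81] 19.41
```

```bash
python3 - <<'E'
from h import *
p=np.array([.6627,-.124]); f0=np.array([-.13,.38,-.87])
o=get_obs()
for i in range(8):
    if (o["ft_force"]-f0)[2]>15: break
    line_to([*p,o["tool_pos"][2]-.0025],feed=.03,force_limit=6); o=get_obs(); print(o["tool_pos"].round(4),(o["ft_force"]-f0).round(2),round(o["time_s"],2))
hold(.1); o=get_obs(); print((o["ft_force"]-f0).round(2))
line_to([*p,.30],feed=.08)
o=get_obs(); print(o["ft_force"].round(2),o["time_s"])
movep([.555,.0704,.44],down(0))
L=look(np.array([*DC,.217])); print({k:L[k] for k in L if k not in("s","dark")}); print("deg",np.rad2deg([L["tip"],L["tab"]])%360,get_obs()["time_s"])
print([(2*i,int(n)) for i,n in enumerate(L["dark"]) if n>0])
cv2.imwrite("pics/w2.png",L["s"]["image"][:300,180:,::-1])
E
```

```text
[ 0.6632 -0.1251  0.1588] [-1.84 -5.97 12.62] 19.66
[ 0.6632 -0.1251  0.1579] [-2.7  -5.93 13.79] 19.91
[ 0.6632 -0.1251  0.1571] [-2.33 -6.34 14.79] 20.16
[ 0.6632 -0.125   0.1564] [-2.41 -6.08 14.15] 20.41
[ 0.6632 -0.125   0.1559] [-3.8  -5.43 15.63] 20.66
[-2.52 -5.8  15.84]
[-0.46 -0.83  0.51] 22.7333
{'c': array([0.58494127, 0.0707209 ]), 'r': 0.060078855603933334, 'tip': np.float64(-3.080113550677472), 'ntip': 107, 'tab': np.float64(2.396040779164677), 'tabr': np.float64(0.06673362980342429), 'ntab': 260}
deg [183.52249313 137.28302419] 23.8083
[(142, 1), (144, 11), (156, 2), (168, 1), (178, 1), (190, 2), (202, 8), (224, 2), (236, 2), (248, 1), (258, 2), (260, 11)]
```

View pics/w2.png

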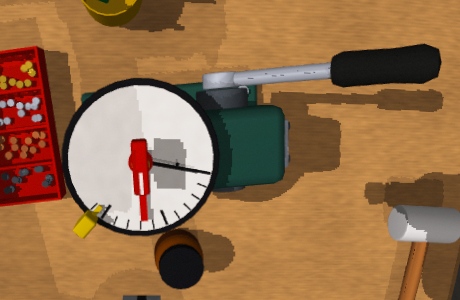

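Crop shows pointer tip at (145,218), reading about 1.34, and the lever back up with the live hand at zero. Next, the marker.

```bash
cat >> h.py <<'E'
def tabpose(t,z,r=.069): return [DC[0]+r*np.cos(t),DC[1]+r*np.sin(t),z]
def move_tab(t0,t1,z=.233):
    t0,t1=np.deg2rad([t0,t1])
    movep(tabpose(t0,.29),down(t0-np.pi)); move_gripper(.4)
    print(line_to(tabpose(t0,z),feed=.08,force_limit=8)); move_gripper(0)
    o=get_obs(); print("gripped",o["finger_gap"]*85,o["ft_force"].round(1),o["time_s"])
    n=max(1,int(np.ceil(abs(t1-t0)/.16)))
    for t in np.linspace(t0,t1,n+1)[1:]: line_to(tabpose(t,z),down(t-np.pi),feed=.05)
    o=get_obs(); print(o["finger_gap"]*85,o["ft_force"].round(1),o["time_s"])
    move_gripper(.4); line_to(tabpose(t1,.30),feed=.12)
def report(name=None):
    movep([.555,.0704,.44],down(0))
    L=look(np.array([*DC,.217])); print("deg",np.rad2deg([L["tip"],L["tab"]])%360,L["tabr"],L["c"],L["ntip"],L["ntab"],get_obs()["time_s"])
    if name: cv2.imwrite(f"pics/{name}.png",L["s"]["image"][:300,180:500,::-1])
E
python3 - <<'E'
from h import *
move_tab(137.3,183.5)
report("w3")
E
```

```text
False
gripped 10.026453328591456 [-1.8 -0.3  5.3] 26.25
10.243063243645325 [-0.3  0.8  6.4] 28.25
deg [184.01720377 183.50490093] 0.06559442503306633 [0.58491528 0.07095052] 107 275 30.0
```

View pics/w3.png

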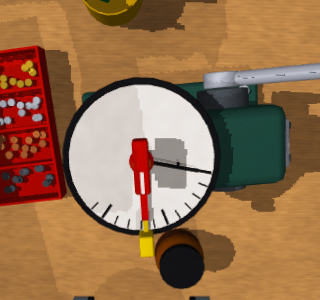

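The tab at crop (146,243) is in line with the pointer tip at (144,219), within 0.01 rad. Now I zero the tell-tale again.

```bash
python3 - <<'E'
from h import *
zero_knob(np.deg2rad(183.8))
report("w4")
E
```

```text
gripped 10.780390290569136 mm [-1.5  1.5  4.4] [0.22 0.17 0.  ] 32.1583
pre [0.068 0.02  0.018] [-1.1 -0.   5.6] 33.275
-0.09 0.025 33.52
-0.06 0.038 33.77
-0.03 0.028 34.02
0.0 -0.051 34.27
0.03 -0.887 34.52
done 35.6083
deg [260.26274643 183.57791102] 0.06533675390639071 [0.58492577 0.07096336] 120 278 36.95
```

View pics/w4.png

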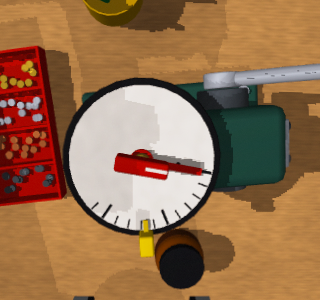

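The pointer is back at zero at (203,170) and the tab is still at (146,243). The lever is up and the gripper is clear, so I hand in.

```bash
python3 -c "
from bench import *
print(hand_in())"
```

```text
the job is handed in; nothing more can be done
None
```

The job is handed in at about 37 s of the 69 s allowed: tell-tale zeroed, rivet pressed to about 15 N, lever back up, marker set at the reading of about 1.34 rad (within 0.01), and tell-tale zeroed again, with no contact on the jar, tin, mallet or tray that I saw.

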